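# Shut down the torch gas station at a jeweller's bench

## Task

Class is over: shut down the bench's torch gas station. Turn every blue oxygen lever fully shut, right home against its stop, and then throw the yellow fuel lever fully off; inside the housing it is interlocked with the oxygen levers, so it is blocked while any of them is not quite home, and a blue lever may look shut when it is not. Work by feel: never force a lever that is blocked or already home, do not disturb the other things on the bench, and leave all the levers shut and let go.

Things in the scene. Friction and masses are not known exactly. Their poses are not given: they have to be found in the camera images.
- station: fixed gas station: grey steel housing 96 x 470 x 66 mm high, long along its y; origin under its centre; -x is the front with brass unions (to 80 mm from the centre), +x the back with copper pipes (to 110 mm, 40 mm high). Four vertical valve stems stand on its lid at y = -172.5 (fuel), -57.5, 57.5 and 172.5 mm (oxygen)
- fuel: valve head of the yellow fuel lever; origin on its vertical stem axis at bench height, axes as the station's
- fuel_grip (a point): middle of the yellow handle, 65 mm out from the stem axis, 105 mm above the bench. All four handles are alike: sleeve 15 mm wide and 12 mm thick, from 31 to 97 mm out; clear below down to the lid at 66 mm
- fuel_stem (a joint): turn of the fuel lever: 0 = on, as found (handle to the station's -x), 1.57 = fully off on its stop (handle to +y); it shuts clockwise seen from above. Takes about 5 N at the grip to move. While any oxygen lever is not home it is blocked hard about 0.2 rad from on, else it goes all the way to its hard stop
- ox_a: valve head of one blue oxygen lever (the three look alike and stand in any order); origin on its vertical stem axis at bench height, axes as the station's. Handle to -x is open, to +y shut (clockwise from above). Stays where it is left; takes 4 to 9 N at the grip to move, each its own. The stop is hard. Over 15 N at the grip beyond what moves it would be forcing
- ox_a_grip (a point): middle of its handle, 65 mm out from the stem axis, 105 mm above the bench. Handles are clamped on their stems by hand: when home, one points up to 0.28 rad to either side of +y, so its place does not tell if it is home; it may be home already or ajar by 0.1 rad only. The lock needs it within about 0.03 rad (2 mm at the grip) of its stop
- ox_b: valve head of another blue oxygen lever, as ox_a
- ox_b_grip (a point): middle of its handle, as ox_a_grip
- ox_c: valve head of another blue oxygen lever, as ox_a
- ox_c_grip (a point): middle of its handle, as ox_a_grip
- enamel_jar: loose green glass jar with a black cap, 48 mm across, 55 mm high; origin under its centre; bystander
- palette: loose white ceramic palette, a disc 84 mm across, 12 mm high; origin under its centre; bystander
- driver: loose orange screwdriver, 150 mm long, lying along its x axis; bystander

How it is judged:
By the outcome, as a careful person would: the job done as asked, in the order asked, and still so for the second after the job is handed in, with the robot touching nothing.
It also fails if it takes over 61 s, if anything falls off the work surface, if the arm or the gripper's body presses on something with over 40 N, if the wrist force passes 120 N, or if a joint passes its speed limit or range.

## Robot

A 6-joint arm with a two-finger parallel gripper is mounted at the origin on the work surface. World frame = base frame: x ahead of the robot, y to its left, z up, the work surface at z = 0. Lengths are in m, angles in rad, forces in N, time in s.
With the tool pointing down it reaches from about 0.35 to 0.975 m from the base axis. Payload 4.9 kg.
Tool frame: the origin (TCP) lies at the very end of the fingers, on their centre line; the grasp point (between the pads) lies 19 mm behind it; x points along the fingers, y is the direction in which the jaws open and shut, and the axes are right-handed (so a half turn about x gives the same grasp; the last joint's range is limited). The gripper opens to 85 mm and grips with 20 to 120 N. Pads are 22 mm wide; open, the fingers measure 114 mm over their backs; the gripper's body (76 mm by 85 mm) begins 54 mm behind the grasp point. The pads swing forward as they close: fully open they stand 13 mm farther back than shut.
Start: joints at [1.134, 0.053, 1.613, -0, 1.476, -0.119], TCP at [0.195, 0.594, 0.195] pointing down, gripper open.
Joint ranges: [-3.01, 3.01], [-1.01, 2.22], [0.06, 2.58], [-1.02, 4.17], [0.09, 2.62], [-3.14, 3.14]. Speed limits (rad/s): [2.57, 2.57, 3.14, 3.14, 3.14, 3.14].

## Interface

Orientations are given as a rotation vector (axis times angle).
In Python, from station import ctrl, get_image, calibration, finish_job, search_frame, cut_out, mark_of gives the robot as it stands. The module is installed in compiled form; this text tells all that it offers.
- The arm moves only by the tool arm_command, never from a script. Its argument "plan" is a list that holds one entry, the list of rows, each a list of 7 numbers: the shift along the tool's x, y, z in m, then the turn, a rotation vector about the tool's x, y, z in degrees, then the finger opening in m, from 0 to 0.0854. A call has 1 to 20 rows; each row shifts and turns the pose as measured when the row begins, along the tool's axes as they then stand; what a row does not reach is not made up. A row lasts 1/12 s, in which the tool goes at most 41.7 mm and 7.16 degrees, less where a joint would pass 70% of its speed; a pose out of reach is approached as far as the arm can. A call with a gripper value outside its range is refused whole. The fingers move at their own pace and stop on an object; "squeeze" is the grip in N (left out, the last holds). Time passes only in rows, so rows that do not move let the fingers close. It gives the time, the measured TCP pose, the force and the opening at its end, in the units of the state.
- ctrl.get_obs(): the state, without advancing time (a new reading comes with each control period).
- get_image(name): name is "side" or "top" or "wrist"; returns the picture (384x512x3 uint8, red, green, blue); there is no depth.
- calibration(name): a dict with "fx", "fy", "cx", "cy" (pixels), "cam_to_world" (4x4, takes a point from camera to world coordinates); the wrist camera has in their place "hand_eye" (4x4, takes a point from camera to tool coordinates, whose origin is the TCP and whose axes are the tool frame's). Camera axes: x right, y down, z forward; pixel columns grow to the right and rows downward; lengths in m; the calibration is good to about 2 mm. A picture is of the moment at which its call begins: read the wrist's pose just before it. calibration takes no time and is no camera call.
- finish_job(): hands the job in, once; it reports no verdict.
Trained networks look in the newest picture that a camera, given by its name, has taken for a name from the list of things; names that differ only in an ending like _2 or _b are one class to them, and where a whole thing is asked for, a point or a joint stands for the part that bears it (a point fixed in the world has none). Each returns a list of dicts, best first, with "conf" (0 to 1); they miss things now and then, are a little off and sometimes report something else, mostly with a low value. They report only what shows in the picture. A call takes as long as a camera call.
- search_frame(camera, thing): "at" ([x, y, z] in m, in the coordinates of the camera as it stood for that picture, good to about 4 mm: the middle of the surface that is visible of it).
- cut_out(camera, thing): "mask" (384x512 bool, what is visible of it).
- mark_of(camera, thing): "at" ([x, y, z] in m, in the coordinates of the camera as it stood for that picture, good to about 4 mm: a listed point, or the origin of a listed thing).
The state is a dict: "t": time; "q": joint angles; "dq": joint speeds; "effort": joint torques, N m; "tool_pos": TCP position; "tool_rot": TCP orientation; "contact_force": force on the tool from outside, world axes, zero at the start; "wrist_torque": the same for the moment, N m; "opening": finger opening in m.
Only numpy, scipy, OpenCV 4.12 (cv2) and the standard library are available. Lean on these libraries where they do the work, as an engineer would, in place of code of your own. Each camera call takes 0.05 s, during which the arm holds its last target. There are 200 camera calls.

## Working session

There is one attempt and no reset: what is moved stays moved. The work goes in short steps, Python scripts to look and compute and a tool call to move; the robot and the scene stay as the last step left them, time stands still between calls to the robot, and variables do not carry over. Pictures are saved under pics/ and viewed, about 8 in all and at most 12, crops included, and the job is handed in when it is done.

Besides the shell and the picture viewer there is one more tool, called after "Emit:" as a command line: name --argument value ..., lists and objects as JSON in quotes. arm_command: Moves the arm, as the interface text tells. Its arguments: {"type":"object","properties":{"plan":{"type":"array","items":{"type":"array","items":{"type":"array","items":{"type":"number"}}}},"squeeze":{"type":"number"}},"required":["plan"]}

```bash
mkdir -p pics
cat > h.py <<'E'
import numpy as np, cv2
from scipy.spatial.transform import Rotation as R
from station import *
def T():
    o=ctrl.get_obs(); M=np.eye(4); M[:3,:3]=R.from_rotvec(o['tool_rot']).as_matrix(); M[:3,3]=o['tool_pos']; return M
def c2w(n):
    c=calibration(n); return np.array(c['cam_to_world']) if 'cam_to_world' in c else T()@np.array(c['hand_eye'])
def w(M,p): return (M@np.append(p,1))[:3]
E
python3 - <<'E'
from h import *
o=ctrl.get_obs(); print({k:np.round(v,3) for k,v in o.items()}); print(T().round(3))
ims=[]
for n in ('top','side'):
    M=c2w(n); im=get_image(n); cv2.imwrite(f'pics/{n}0.png',im[:,:,::-1])
    for t in ('station','fuel','fuel_grip','ox_a','ox_a_grip','enamel_jar','palette','driver'):
        for r in mark_of(n,t)[:4]: print(n,t,round(r['conf'],2),w(M,r['at']).round(3))
    ims.append(im)
E
```

```text
{'t': np.float64(0.0), 'q': array([ 1.134,  0.053,  1.614,  0.   ,  1.476, -0.119]), 'dq': array([-0.   ,  0.001,  0.001,  0.001, -0.001,  0.001]), 'effort': array([-1.0000e-03, -3.9369e+01, -3.7018e+01, -0.0000e+00,  7.0000e-03,
        0.0000e+00]), 'tool_pos': array([0.195, 0.593, 0.194]), 'tool_rot': array([ 0.248,  1.557, -0.251]), 'contact_force': array([-0.363,  0.471,  0.445]), 'wrist_torque': array([-0.001,  0.006,  0.066]), 'opening': np.float64(0.085)}
[[-0.001  0.312  0.95   0.195]
 [-0.002  0.95  -0.312  0.593]
 [-1.    -0.002 -0.     0.194]
 [ 0.     0.     0.     1.   ]]
top station 0.23 [0.372 0.025 0.   ]
top fuel 0.63 [ 0.33  -0.187 -0.003]
top fuel 0.62 [ 0.5   -0.23   0.001]
top fuel 0.45 [ 0.561  0.102 -0.001]
top fuel_grip 0.84 [ 0.434 -0.222  0.103]
top ox_a 0.64 [ 0.564  0.104 -0.002]
top ox_a 0.64 [ 0.517 -0.124 -0.002]
top ox_a 0.58 [ 0.539 -0.011  0.   ]
top ox_a 0.3 [ 0.519 -0.055  0.103]
top ox_a_grip 0.7 [0.514 0.144 0.105]
top enamel_jar 0.81 [ 0.673 -0.172  0.003]
top palette 0.96 [0.375 0.022 0.001]
top driver 0.66 [ 0.327 -0.187 -0.   ]
side station 0.9 [ 0.53  -0.063  0.003]
side fuel_grip 0.6 [ 0.435 -0.222  0.101]
side fuel_grip 0.59 [ 0.675 -0.172 -0.   ]
side ox_a_grip 0.61 [0.514 0.149 0.103]
side enamel_jar 0.85 [ 0.673 -0.17   0.001]
side palette 0.95 [ 0.374  0.019 -0.001]
```

View pics/top0.png

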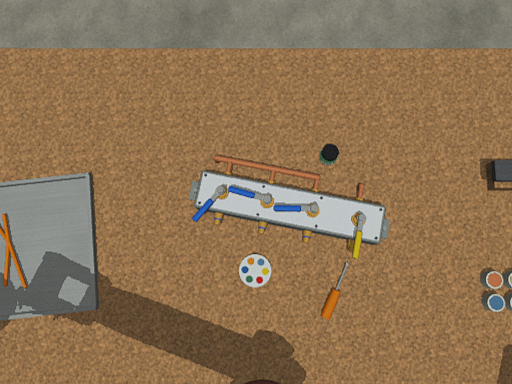

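View pics/side0.png

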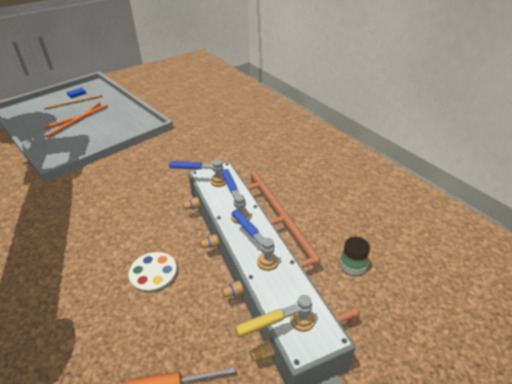

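Top view: the yellow lever is at (358,235), pointing to the front. The blue lever heads are at (313,209), (268,201) and (222,190). The leftmost is visibly half open and the other two look nearly shut. The driver is at (335,295) and the palette at (255,270), both in front of the station; the jar is behind it at (330,153). Next I'll work out the station pose and handle angles.

Run:
```python
from h import *
c=calibration('top'); M=c2w('top'); im=get_image('top')
hsv=cv2.cvtColor(im,cv2.COLOR_RGB2HSV)
S=np.array([[.5,-.23],[.517,-.124],[.539,-.011],[.564,.104]]); L=np.array([-172.5,-57.5,57.5,172.5])/1e3
cen=S.mean(0); U,s,V=np.linalg.svd(S-cen); yd=V[0]*np.sign(V[0][1]); xd=np.array([yd[1],-yd[0]]); print('cen',cen,'yd',yd,'proj',(S-cen)@yd,(S-cen)@xd)
def proj(px,z):
    d=np.c_[(px[:,0]-c['cx'])/c['fx'],(px[:,1]-c['cy'])/c['fy'],np.ones(len(px))]@M[:3,:3].T
    return (M[:3,3]+d*((z-M[2,3])/d[:,2])[:,None])[:,:2]
for nm,lo,hi in (('blue',(100,150,60),(125,255,255)),('yel',(24,150,100),(34,255,255))):
    m=cv2.inRange(hsv,lo,hi); n,lab,st,_=cv2.connectedComponentsWithStats(m)
    for i in range(1,n):
        if st[i,4]<60: continue
        p=proj(np.argwhere(lab==i)[:,::-1].astype(float),.108); q=np.c_[(p-cen)@xd,(p-cen)@yd]
        mu=q.mean(0); e=np.linalg.svd(q-mu)[2][0] if 0 else np.linalg.eigh(np.cov(q.T))[1][:,1]
        k=np.argmin(np.hypot(*(mu-np.c_[0*L,L]).T)); print(nm,st[i],'mean st',mu.round(3),'world',p.mean(0).round(3),'axis deg from +y',np.degrees(np.arctan(-e[0]/e[1])).round(1),'stem est',[ (mu-f*e*0.065).round(3) for f in (1,-1)])
im=get_image('wrist'); M=c2w('wrist')
for t in ('fuel_grip','ox_a_grip','ox_a'):
    for r in mark_of('wrist',t)[:3]: print(t,round(r['conf'],2),w(M,r['at']).round(3))
```

```text
cen [ 0.53    -0.06525] yd [0.18873487 0.98202808] proj [-0.16745117 -0.0601477   0.05497364  0.17262524] [ 0.00163323 -0.00167819 -0.00140061  0.00144558]
blue [229 187  26  11 133] mean st [0.005 0.121] world [0.558 0.053] axis deg from +y -4.5 stem est [array([-0.   ,  0.057]), array([0.01 , 0.186])]
blue [193 199  20  22 149] mean st [-0.056  0.204] world [0.514 0.146] axis deg from +y 60.2 stem est [array([0.001, 0.172]), array([-0.112,  0.236])]
blue [274 206  27   5 134] mean st [-0.012  0.006] world [ 0.519 -0.057] axis deg from +y 11.1 stem est [array([ 0.   , -0.058]), array([-0.025,  0.07 ])]
yel [353 231   9  27 160] mean st [-0.065 -0.171] world [ 0.434 -0.221] axis deg from +y -89.8 stem est [array([ 0.   , -0.171]), array([-0.13 , -0.172])]
```

Emit:
arm_command --plan '[[[0, 0, 0, -3.7, 0, 0, 0], [0, 0, 0, -3.6, 0, 0, 0], [0, -0.027, 0.025, 0, 0, 0, 0], [0, -0.027, 0.025, 0, 0, 0, 0], [0, -0.027, 0.025, 0, 0, 0, 0], [0, -0.027, 0.025, 0, 0, 0, 0], [0, -0.027, 0.025, 0, 0, 0, 0], [0, -0.027, 0.025, 0, 0, 0, 0], [0, -0.027, 0.025, 0, 0, 0, 0], [0, -0.027, 0.025, 0, 0, 0, 0], [0, -0.027, 0.025, 0, 0, 0, 0], [0, -0.027, 0.025, 0, 0, 0, 0], [0, -0.027, 0.025, 0, 0, 0, 0], [0, -0.027, 0.025, 0, 0, 0, 0], [0, -0.027, 0.025, 0, 0, 0, 0], [0, -0.027, 0.025, 0, 0, 0, 0], [0, 0, 0, 0, 0, 0, 0]]]' --squeeze 40

```text
t: 2.57
tool_pos: [0.4821, 0.141, 0.1964]
tool_rot: [0.141, 1.559, -0.135]
contact_force: [-0.8, 0.4, 0.0]
opening: -0.0001
```

```bash
cat > s.py <<'E'
from h import *
yd=np.array([.1887,.982]);xd=np.array([.982,-.1887]);cen=np.array([.53,-.0653])
o=ctrl.get_obs();M=T();p=M[:2,3]-cen;f=o['contact_force']
sx=np.r_[xd,0];sy=np.r_[yd,0]
a=np.array([p@xd,p@yd])
print('t %.2f st x %.4f y %.4f z %.4f | F x %.1f y %.1f z %.1f'%(o['t'],*a,M[2,3],f[:2]@xd,f[:2]@yd,f[2]),'open %.3f'%o['opening'],'toolz.x %.3f toolz.y %.3f tilt %.3f %.3f'%(M[:3,2]@sx,M[:3,2]@sy,M[2,1],M[2,2]))
E
python3 s.py
```

```text
t 2.57 st x -0.0859 y 0.1936 z 0.1964 | F x -0.9 y 0.2 z 0.0 open -0.000 toolz.x 1.000 toolz.y 0.014 tilt 0.004 0.007
```

Emit:
arm_command --plan '[[[0, -0.021, 0.008, 0, 0, 0, 0], [0.036, 0, 0, 0, 0, 0, 0], [0.036, 0, 0, 0, 0, 0, 0], [0.034, 0, 0, 0, 0, 0, 0], [0, 0, 0, 0, 0, 0, 0]]]'

```text
t: 2.98
tool_pos: [0.4921, 0.1168, 0.0923]
tool_rot: [0.148, 1.548, -0.138]
contact_force: [-1.2, 0.0, -0.8]
opening: -0.0001
```

```bash
python3 s.py; python3 -c "
from h import *
a=get_image('side');b=get_image('top')
cv2.imwrite('pics/c1.png',np.hstack([cv2.resize(a[120:280,140:340],(400,320)),cv2.resize(b[150:250,175:300],(400,320))])[:,:,::-1])"
```

```text
t 2.98 st x -0.0716 y 0.1717 z 0.0923 | F x -1.2 y -0.2 z -0.8 open -0.000 toolz.x 1.000 toolz.y 0.007 tilt 0.008 0.017
```

View pics/c1.png

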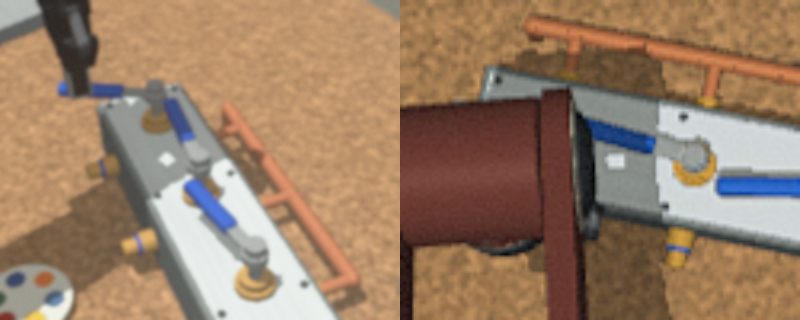

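Side crop: the finger tip stands beside the half-open handle on its open side, clear of everything. I'll push now in small steps.

Emit:
arm_command --plan '[[[0.005, 0.005, 0.002, 0, 0, 0, 0], [0, 0.004, 0.001, 0, 0, 0, 0], [0, 0.004, 0.001, 0, 0, 0, 0], [0, 0.004, 0.001, 0, 0, 0, 0], [0, 0.004, 0.001, 0, 0, 0, 0], [0, 0.004, 0.001, 0, 0, 0, 0], [0, 0.004, 0.0015, 0, 0, 0, 0], [0, 0.004, 0.0015, 0, 0, 0, 0]]]'

```text
t: 3.75
tool_pos: [0.5215, 0.1539, 0.1081]
tool_rot: [0.15, 1.518, -0.13]
contact_force: [-0.3, -0.0, -0.7]
opening: -0.0
```

```bash
python3 s.py
```

```text
t 3.75 st x -0.0497 y 0.2136 z 0.1081 | F x -0.3 y -0.1 z -0.7 open -0.000 toolz.x 0.999 toolz.y 0.010 tilt 0.017 0.047
```

```bash
python3 -c "
from h import *
a=get_image('side');b=get_image('wrist')
print({k:np.round(v,3) for k,v in ctrl.get_obs().items() if k in('q','dq','effort')})
cv2.imwrite('pics/c2.png',np.hstack([cv2.resize(a[120:280,140:340],(400,320)),cv2.resize(b,(400,320))])[:,:,::-1])"; python3 s.py
```

```text
{'q': array([ 1.490e-01, -1.090e-01,  1.921e+00,  1.000e-03,  1.280e+00,
       -1.243e+00]), 'dq': array([-0.011, -0.007,  0.018, -0.005,  0.004, -0.006]), 'effort': array([  0.229, -30.522, -35.513,   0.041,  -0.182,   0.04 ])}
t 3.85 st x -0.0497 y 0.2137 z 0.1079 | F x 0.2 y -0.3 z 0.0 open 0.000 toolz.x 0.999 toolz.y 0.010 tilt 0.017 0.046
```

View pics/c2.png

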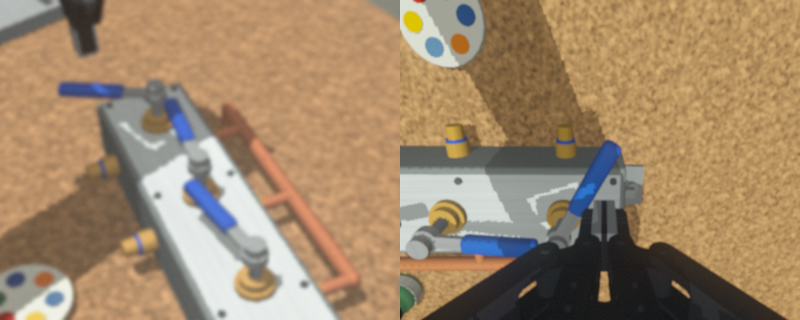

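Emit:
arm_command --plan '[[[-0.03, 0, 0, 0, 2.7, -1.0, 0], [-0.01, 0, 0, 0, 0, 0, 0], [0, 0, 0, 0, 0, 0, 0]]]'

```text
t: 4.1
tool_pos: [0.5168, 0.1533, 0.1452]
tool_rot: [0.138, 1.576, -0.143]
contact_force: [0.3, 0.6, -0.0]
opening: -0.0005
```

```bash
python3 s.py
```

```text
t 4.10 st x -0.0542 y 0.2121 z 0.1452 | F x 0.2 y 0.6 z -0.0 open -0.000 toolz.x 1.000 toolz.y 0.011 tilt -0.004 -0.010
```

Emit:
arm_command --plan '[[[0, -0.004, -0.001, 0, 0, 0, 0], [0, -0.004, -0.001, 0, 0, 0, 0], [0, -0.004, -0.001, 0, 0, 0, 0], [0, -0.004, -0.001, 0, 0, 0, 0], [0, -0.004, -0.001, 0, 0, 0, 0], [0, -0.004, -0.001, 0, 0, 0, 0]]]'

```text
t: 4.6
tool_pos: [0.5045, 0.1282, 0.1425]
tool_rot: [0.138, 1.577, -0.143]
contact_force: [0.3, 0.8, 1.1]
opening: 0.0002
```

```bash
python3 s.py
```

```text
t 4.60 st x -0.0615 y 0.1852 z 0.1425 | F x 0.1 y 0.8 z 1.1 open 0.000 toolz.x 1.000 toolz.y 0.011 tilt -0.004 -0.011
```

Run:
```python
from h import *
yd=np.array([.1887,.982]);xd=np.array([.982,-.1887]);cen=np.array([.53,-.0653])
for n in ('wrist','side'):
    M=c2w(n); get_image(n)
    for t in ('ox_a_grip','ox_a'):
        for r in mark_of(n,t)[:4]:
            p=w(M,r['at']); print(n,t,round(r['conf'],2),((p[:2]-cen)@xd).round(4),((p[:2]-cen)@yd).round(4),p[2].round(3))
```

```text
wrist ox_a_grip 0.68 0.0004 0.1749 -0.001
wrist ox_a_grip 0.64 -0.0579 0.2057 0.102
wrist ox_a 0.61 -0.0011 0.173 -0.001
side ox_a_grip 0.66 -0.0576 0.2076 0.106
```

Emit:
arm_command --plan '[[[0, -0.016, -0.012, 0, -0.6, 0.2, 0], [0.03, 0, 0, 0, 0, 0, 0], [0.03, 0, 0, 0, 0, 0, 0], [0.006, 0, 0, 0, 0, 0, 0], [0, 0, 0, 0, 0, 0, 0]]]'

```text
t: 5.32
tool_pos: [0.4939, 0.116, 0.0798]
tool_rot: [0.14, 1.556, -0.137]
contact_force: [-0.0, -1.0, -0.4]
opening: -0.0
```

```bash
python3 s.py
```

```text
t 5.32 st x -0.0696 y 0.1712 z 0.0798 | F x 0.2 y -1.0 z -0.4 open -0.000 toolz.x 1.000 toolz.y 0.013 tilt 0.002 0.010
```

Emit:
arm_command --plan '[[[0, 0.004, 0.001, 0, 0, 0, 0], [0, 0.004, 0.001, 0, 0, 0, 0], [0, 0.004, 0.001, 0, 0, 0, 0]]]'

```text
t: 5.57
tool_pos: [0.5005, 0.1282, 0.0821]
tool_rot: [0.14, 1.555, -0.137]
contact_force: [-0.3, 0.2, -0.3]
opening: -0.0001
```

```bash
python3 s.py
```

```text
t 5.57 st x -0.0655 y 0.1844 z 0.0821 | F x -0.4 y 0.1 z -0.3 open -0.000 toolz.x 1.000 toolz.y 0.013 tilt 0.003 0.011
```

Emit:
arm_command --plan '[[[0.003, 0.004, 0.001, 0, 0, 0, 0], [0.001, 0.004, 0.001, 0, 0, 0, 0], [0.001, 0.004, 0.001, 0, 0, 0, 0]]]'

```text
t: 5.82
tool_pos: [0.5091, 0.1417, 0.0808]
tool_rot: [0.141, 1.548, -0.135]
contact_force: [0.6, 0.1, -0.5]
opening: -0.0001
```

```bash
python3 s.py
```

```text
t 5.82 st x -0.0595 y 0.1993 z 0.0808 | F x 0.5 y 0.2 z -0.5 open -0.000 toolz.x 1.000 toolz.y 0.014 tilt 0.005 0.017
```

```bash
python3 - <<'E'
from h import *
yd=np.array([.1887,.982]);xd=np.array([.982,-.1887]);cen=np.array([.53,-.0653])
for n in ('wrist','side'):
    M=c2w(n); im=get_image(n); cv2.imwrite(f'pics/d_{n}.png',im[:,:,::-1])
    for t in ('ox_a_grip',):
        for r in mark_of(n,t)[:4]:
            p=w(M,r['at']); print(n,t,round(r['conf'],2),((p[:2]-cen)@xd).round(4),((p[:2]-cen)@yd).round(4),p[2].round(3))
a=cv2.imread('pics/d_side.png');b=cv2.imread('pics/d_wrist.png')
cv2.imwrite('pics/c3.png',np.hstack([cv2.resize(a[120:220,140:240],(400,400)),cv2.resize(b[180:384,130:334],(400,400))]))
E
python3 s.py
```

```text
wrist ox_a_grip 0.95 -0.0577 0.2101 0.106
wrist ox_a_grip 0.5 -0.173 0.0541 -0.001
side ox_a_grip 0.77 -0.0561 0.2077 0.104
t 6.02 st x -0.0603 y 0.1986 z 0.0800 | F x -0.4 y -0.2 z 0.6 open -0.000 toolz.x 1.000 toolz.y 0.014 tilt 0.004 0.016
```

View pics/c3.png

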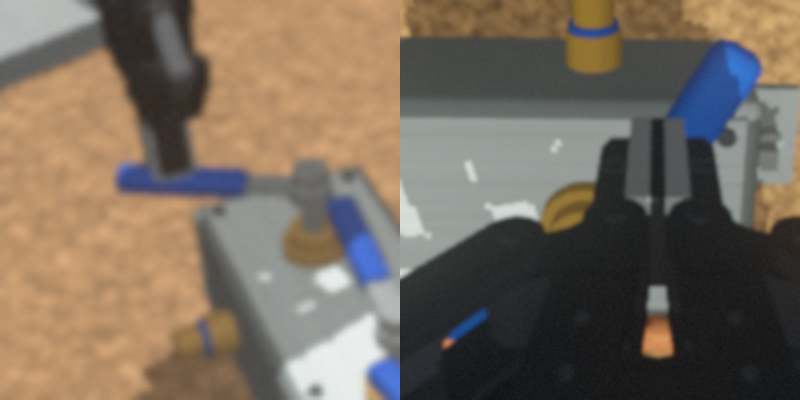

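Side and wrist crops: the fingertips are right against the open side of the handle, and the handle is still about 58° from +y. I'll keep pushing.

Emit:
arm_command --plan '[[[0.002, 0.005, 0.002, 0, 0, 0, 0], [0.001, 0.005, 0.002, 0, 0, 0, 0], [0.001, 0.005, 0.002, 0, 0, 0, 0]]]'

```text
t: 6.27
tool_pos: [0.5171, 0.155, 0.0758]
tool_rot: [0.141, 1.55, -0.137]
contact_force: [0.1, -0.2, 0.9]
opening: 0.0
```

```bash
python3 s.py;  python3 - <<'E'
from h import *
yd=np.array([.1887,.982]);xd=np.array([.982,-.1887]);cen=np.array([.53,-.0653])
for n in ('wrist','side'):
    M=c2w(n); im=get_image(n)
    for r in mark_of(n,'ox_a_grip')[:1]:
            p=w(M,r['at']); print(n,round(r['conf'],2),((p[:2]-cen)@xd).round(4),((p[:2]-cen)@yd).round(4),p[2].round(3))
E
python3 s.py
```

```text
t 6.27 st x -0.0543 y 0.2138 z 0.0758 | F x 0.2 y -0.1 z 0.9 open 0.000 toolz.x 1.000 toolz.y 0.012 tilt 0.004 0.016
wrist 0.69 -0.0558 0.2083 0.103
side 0.68 -0.0551 0.2079 0.106
t 6.47 st x -0.0545 y 0.2137 z 0.0758 | F x -0.3 y -0.5 z 0.1 open 0.000 toolz.x 1.000 toolz.y 0.013 tilt 0.004 0.016
```

Run:
```python
from h import *
ims=[]
for n in ('side','wrist'):
    c=calibration(n); M=c2w(n); im=get_image(n)[:,:,::-1].copy()
    def pr(p):
        q=np.linalg.inv(M)@np.append(p,1); return (int(c['fx']*q[0]/q[2]+c['cx']),int(c['fy']*q[1]/q[2]+c['cy']))
    tp=T(); pts=[tp[:3,3],tp[:3,3]-.019*tp[:3,0]]
    print(n,[pr(p) for p in pts]); big=cv2.resize(im,None,fx=4,fy=4,interpolation=cv2.INTER_CUBIC)
    for p,cl in zip(pts,((0,0,255),(0,255,0))): u=pr(p); cv2.circle(big,(4*u[0]+2,4*u[1]+2),4,cl,-1)
    u=pr(pts[0]); x0=min(max(4*u[0]-200,0),2048-400); y0=min(max(4*u[1]-200,0),1536-400); ims.append(big[y0:y0+400,x0:x0+400])
cv2.imwrite('pics/c4.png',np.hstack(ims))
```

```text
side [(186, 173), (184, 166)]
wrist [(260, 226), (260, 241)]
```

View pics/c4.png

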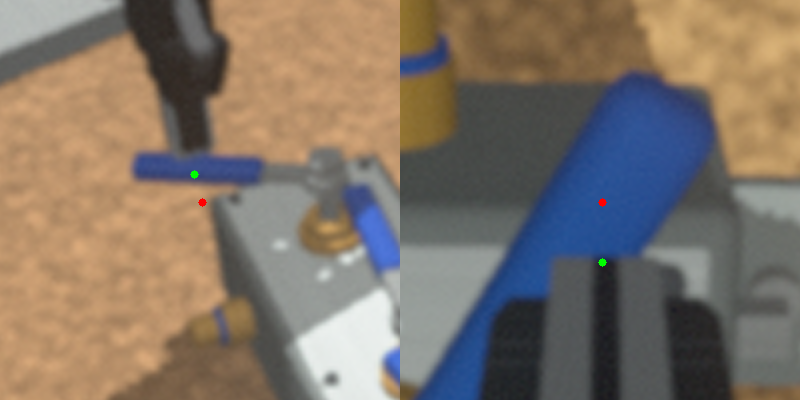

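Run:
```python
from h import *
yd=np.array([.1887,.982]);xd=np.array([.982,-.1887]);cen=np.array([.53,-.0653])
c=calibration('side');M=c2w('side');I=np.linalg.inv(M)
print('cam pos',M[:3,3].round(3))
def pr(x,y,z):
    q=I@np.r_[cen+x*xd+y*yd,z,1]; return np.round([c['fx']*q[0]/q[2]+c['cx'],c['fy']*q[1]/q[2]+c['cy']],1)
for h in (0,.01,.02,.03,.04): print(h,'c3',pr(-.0603,.1986,.08+h),'c4',pr(-.0545,.2137,.0758+h))
for z in (.099,.105,.111): print('handle mid',z,pr(-.0555,.208,z))
c=calibration('wrist');H=np.array(c['hand_eye']);print('wrist cam in tool',H.round(3), c['fx'])
for h in (0,.01,.02,.03):
  for y in (-.01,0,.01):
    q=np.linalg.inv(H)@[-h,y,0,1]; print(h,y,np.round([c['fx']*q[0]/q[2]+c['cx'],c['fy']*q[1]/q[2]+c['cy']],1))
print(ctrl.get_obs()['opening'])
```

```text
cam pos [ 0.273 -0.454  0.56 ]
0 c3 [185.4 177.2] c4 [186.3 173.9]
0.01 c3 [184.7 173.2] c4 [185.7 170. ]
0.02 c3 [184.  169.1] c4 [185. 166.]
0.03 c3 [183.4 165. ] c4 [184.4 161.9]
0.04 c3 [182.7 160.7] c4 [183.7 157.7]
handle mid 0.099 [185.1 166.3]
handle mid 0.105 [184.7 163.9]
handle mid 0.111 [184.3 161.4]
wrist cam in tool [[-0.    -0.322  0.947 -0.178]
 [ 1.    -0.001 -0.    -0.   ]
 [ 0.001  0.947  0.322 -0.084]
 [ 0.     0.     0.     1.   ]] 315.09102812549554
0 -0.01 [244.9 226.9]
0 0 [261.  226.9]
0 0.01 [277.1 226.9]
0.01 -0.01 [244.1 234.2]
0.01 0 [261.  234.1]
0.01 0.01 [278.  234.1]
0.02 -0.01 [243.2 242.2]
0.02 0 [261.  242.2]
0.02 0.01 [278.9 242.1]
0.03 -0.01 [242.2 251.1]
0.03 0 [261.  251.1]
0.03 0.01 [279.9 251.1]
-1.4185952654683183e-05
```

The visible fingertips end about 25–35 mm short of the reported TCP in both views, so the fingers passed over the handle without touching it. I'll back off, go lower in front of the housing and check.

Emit:
arm_command --plan '[[[-0.03, 0, 0, 0, 0, 0, 0], [0, -0.03, -0.013, 0, 0.8, -0.2, 0], [0, -0.017, -0.01, 0, 0, 0, 0], [0.03, 0, 0, 0, 0, 0, 0], [0.03, 0, 0, 0, 0, 0, 0], [0.006, 0, 0, 0, 0, 0, 0], [0, 0, 0, 0, 0, 0, 0]]]'

```text
t: 7.15
tool_pos: [0.487, 0.1098, 0.0433]
tool_rot: [0.14, 1.557, -0.139]
contact_force: [-0.3, -0.4, -0.0]
opening: 0.0001
```

```bash
python3 s.py
python3 - <<'E'
from h import *
ims=[]
for n in ('side','wrist'):
    c=calibration(n); M=c2w(n); im=get_image(n)[:,:,::-1].copy()
    def pr(p):
        q=np.linalg.inv(M)@np.append(p,1); return (int(c['fx']*q[0]/q[2]+c['cx']),int(c['fy']*q[1]/q[2]+c['cy']))
    tp=T(); pts=[tp[:3,3],tp[:3,3]-.03*tp[:3,0]]
    big=cv2.resize(im,None,fx=4,fy=4,interpolation=cv2.INTER_CUBIC)
    for p,cl in zip(pts,((0,0,255),(0,255,0))): u=pr(p); cv2.circle(big,(4*u[0]+2,4*u[1]+2),3,cl,-1)
    u=pr(pts[0]); x0=min(max(4*u[0]-200,0),2048-400); y0=min(max(4*u[1]-250,0),1536-400); ims.append(big[y0:y0+400,x0:x0+400])
cv2.imwrite('pics/c5.png',np.hstack(ims))
E
```

```text
t 7.15 st x -0.0752 y 0.1638 z 0.0433 | F x -0.2 y -0.4 z -0.0 open 0.000 toolz.x 1.000 toolz.y 0.012 tilt 0.001 0.010
```

View pics/c5.png

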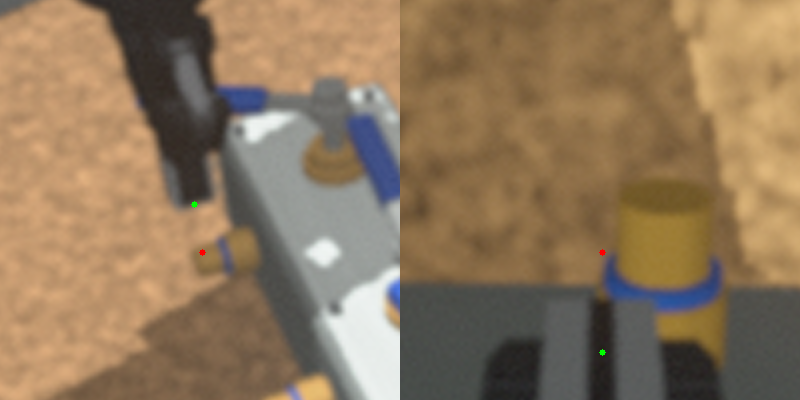

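The side crop shows the real tips about 25–30 mm above the red TCP mark; the wrist crop makes it nearer 17 mm. So at TCP z = 0.05 the tips are well below the handle and just over the lid.

Emit:
arm_command --plan '[[[-0.008, 0.017, 0.006, 0, 0, 0, 0], [0, 0.003, 0.001, 0, 0, 0, 0], [0, 0.003, 0.001, 0, 0, 0, 0], [0, 0.003, 0.001, 0, 0, 0, 0], [0, 0.003, 0.001, 0, 0, 0, 0]]]'

```text
t: 7.67
tool_pos: [0.5042, 0.1355, 0.0565]
tool_rot: [0.134, 1.553, -0.142]
contact_force: [-1.1, -4.4, -0.5]
opening: -0.0005
```

```bash
python3 s.py
```

```text
t 7.67 st x -0.0632 y 0.1924 z 0.0565 | F x -0.2 y -4.5 z -0.5 open -0.000 toolz.x 1.000 toolz.y 0.014 tilt -0.004 0.014
```

Emit:
arm_command --plan '[[[0.001, 0.004, 0.0015, 0, 0, 0, 0], [0.001, 0.004, 0.0015, 0, 0, 0, 0], [0.001, 0.004, 0.0015, 0, 0, 0, 0], [0.001, 0.004, 0.0015, 0, 0, 0, 0]]]'

```text
t: 8.0
tool_pos: [0.5143, 0.149, 0.054]
tool_rot: [0.132, 1.552, -0.145]
contact_force: [-1.3, -4.0, 1.3]
opening: -0.0002
```

```bash
python3 s.py
```

```text
t 8.00 st x -0.0558 y 0.2075 z 0.0540 | F x -0.5 y -4.1 z 1.3 open -0.000 toolz.x 1.000 toolz.y 0.013 tilt -0.007 0.015
```

Emit:
arm_command --plan '[[[0.0005, 0.004, 0.0023, 0, 0, 0, 0], [0.0005, 0.004, 0.0025, 0, 0, 0, 0], [0.0005, 0.0035, 0.003, 0, 0, 0, 0], [0.0005, 0.003, 0.003, 0, 0, 0, 0]]]'

```text
t: 8.33
tool_pos: [0.5274, 0.1628, 0.0511]
tool_rot: [0.131, 1.555, -0.146]
contact_force: [-3.3, -4.1, 2.1]
opening: 0.0002
```

```bash
python3 s.py
```

```text
t 8.33 st x -0.0455 y 0.2235 z 0.0511 | F x -2.5 y -4.7 z 2.1 open 0.000 toolz.x 1.000 toolz.y 0.013 tilt -0.008 0.012
```

Emit:
arm_command --plan '[[[-0.001, 0.002, 0.003, 0, 0, 0, 0], [-0.0005, 0.002, 0.003, 0, 0, 0, 0], [0, 0.0015, 0.003, 0, 0, 0, 0]]]'

```text
t: 8.58
tool_pos: [0.5363, 0.1675, 0.0508]
tool_rot: [0.131, 1.56, -0.146]
contact_force: [-3.7, -2.9, 0.7]
opening: -0.0004
```

```bash
python3 s.py
```

```text
t 8.58 st x -0.0377 y 0.2298 z 0.0508 | F x -3.1 y -3.5 z 0.7 open -0.000 toolz.x 1.000 toolz.y 0.014 tilt -0.009 0.008
```

Emit:
arm_command --plan '[[[0, 0.001, 0.003, 0, 0, 0, 0], [0, 0.001, 0.003, 0, 0, 0, 0]]]'

```text
t: 8.75
tool_pos: [0.543, 0.1689, 0.0508]
tool_rot: [0.131, 1.56, -0.145]
contact_force: [-4.6, -3.3, 0.8]
opening: 0.0002
```

```bash
python3 s.py
```

```text
t 8.75 st x -0.0314 y 0.2325 z 0.0508 | F x -3.9 y -4.2 z 0.8 open 0.000 toolz.x 1.000 toolz.y 0.014 tilt -0.009 0.007
```

Emit:
arm_command --plan '[[[0, 0.0005, 0.0025, 0, 0, 0, 0], [0, 0.0005, 0.0025, 0, 0, 0, 0]]]'

```text
t: 8.92
tool_pos: [0.5484, 0.1695, 0.0507]
tool_rot: [0.132, 1.561, -0.145]
contact_force: [-4.0, -2.6, 1.6]
opening: 0.0002
```

```bash
python3 s.py
```

```text
t 8.92 st x -0.0262 y 0.2340 z 0.0507 | F x -3.4 y -3.3 z 1.6 open 0.000 toolz.x 1.000 toolz.y 0.014 tilt -0.008 0.006
```

Emit:
arm_command --plan '[[[0, 0.0005, 0.0025, 0, 0, 0, 0], [0, 0.0005, 0.0025, 0, 0, 0, 0]]]'

```text
t: 9.08
tool_pos: [0.5538, 0.1697, 0.0507]
tool_rot: [0.132, 1.562, -0.145]
contact_force: [-4.4, -3.1, -0.0]
opening: -0.0004
```

```bash
python3 s.py
```

```text
t 9.08 st x -0.0209 y 0.2352 z 0.0507 | F x -3.7 y -3.9 z -0.0 open -0.000 toolz.x 1.000 toolz.y 0.014 tilt -0.008 0.005
```

Emit:
arm_command --plan '[[[0, 0, 0.0025, 0, 0, 0, 0], [0, 0, 0.0025, 0, 0, 0, 0]]]'

```text
t: 9.25
tool_pos: [0.5589, 0.1694, 0.0507]
tool_rot: [0.133, 1.563, -0.144]
contact_force: [-5.0, -0.1, 2.0]
opening: 0.0
```

```bash
python3 s.py
```

```text
t 9.25 st x -0.0159 y 0.2360 z 0.0507 | F x -4.9 y -1.0 z 2.0 open 0.000 toolz.x 1.000 toolz.y 0.013 tilt -0.006 0.004
```

Emit:
arm_command --plan '[[[0, 0, 0.002, 0, 0, 0, 0], [0, 0, 0.002, 0, 0, 0, 0]]]'

```text
t: 9.42
tool_pos: [0.5628, 0.1691, 0.0506]
tool_rot: [0.134, 1.564, -0.143]
contact_force: [-5.7, -1.3, 2.8]
opening: -0.0005
```

```bash
python3 s.py
```

```text
t 9.42 st x -0.0120 y 0.2364 z 0.0506 | F x -5.3 y -2.4 z 2.8 open -0.000 toolz.x 1.000 toolz.y 0.013 tilt -0.006 0.003
```

Emit:
arm_command --plan '[[[0, 0, 0.002, 0, 0, 0, 0], [0, 0, 0.002, 0, 0, 0, 0]]]'

```text
t: 9.58
tool_pos: [0.5654, 0.169, 0.0505]
tool_rot: [0.135, 1.569, -0.143]
contact_force: [-9.3, 0.5, 5.0]
opening: -0.0001
```

```bash
python3 s.py
```

```text
t 9.58 st x -0.0095 y 0.2367 z 0.0505 | F x -9.2 y -1.3 z 5.0 open -0.000 toolz.x 1.000 toolz.y 0.013 tilt -0.005 -0.002
```

Emit:
arm_command --plan '[[[0, 0, 0.002, 0, 0, 0, 0], [0, 0, 0.002, 0, 0, 0, 0]]]'

```text
t: 9.75
tool_pos: [0.5658, 0.1691, 0.0504]
tool_rot: [0.135, 1.579, -0.143]
contact_force: [-12.7, -1.4, 6.7]
opening: 0.0
```

```bash
python3 s.py
```

```text
t 9.75 st x -0.0091 y 0.2369 z 0.0504 | F x -12.2 y -3.8 z 6.7 open 0.000 toolz.x 1.000 toolz.y 0.013 tilt -0.006 -0.012
```

Lever 4 (y = +172.5) moved at about 5 N, then stalled at 12 N: it's home. I'll retreat, and check the stem-top height before working between stems.

Emit:
arm_command --plan '[[[0, 0, -0.015, 0, 0, 0, 0], [-0.02, 0, -0.005, 0, 0, 0, 0], [-0.035, 0, 0, 0, 0, 0, 0], [-0.035, -0.02, 0, 0, -0.7, 0.3, 0], [0, -0.03, 0, 0, 0, 0, 0], [0, -0.03, 0, 0, 0, 0, 0], [0, -0.035, 0, 0, 0, 0, 0], [0, 0, 0, 0, 0, 0, 0]]]'

```text
t: 10.42
tool_pos: [0.5378, 0.0594, 0.1502]
tool_rot: [0.139, 1.534, -0.129]
contact_force: [0.5, 0.3, 0.2]
opening: -0.0004
```

```bash
python3 s.py
python3 - <<'E'
from h import *
yd=np.array([.1887,.982]);xd=np.array([.982,-.1887]);cen=np.array([.53,-.0653])
c=calibration('side');M=c2w('side');I=np.linalg.inv(M)
def pr(x,y,z):
    q=I@np.r_[cen+x*xd+y*yd,z,1]; return np.round([c['fx']*q[0]/q[2]+c['cx'],c['fy']*q[1]/q[2]+c['cy']],1)
for z in (.105,.115,.125,.135): print(z,pr(0,.1725,z),pr(0,.0575,z),pr(0,-.0575,z),pr(0,-.1725,z))
im=get_image('side');cv2.imwrite('pics/c6.png',cv2.resize(im[130:345,150:365],(645,645),interpolation=cv2.INTER_CUBIC)[:600,:,::-1])
for n in ('side','wrist','top'):
    M=c2w(n); im=get_image(n)
    for r in mark_of(n,'ox_a_grip')[:4]:
            p=w(M,r['at']); print(n,round(r['conf'],2),((p[:2]-cen)@xd).round(4),((p[:2]-cen)@yd).round(4),p[2].round(3))
E
```

```text
t 10.42 st x -0.0158 y 0.1239 z 0.1502 | F x 0.4 y 0.4 z 0.2 open -0.000 toolz.x 0.999 toolz.y 0.019 tilt 0.009 0.032
0.105 [217.3 166.4] [239.6 201.8] [267.8 246.5] [304.7 305.2]
0.115 [216.9 162.2] [239.3 197.4] [267.8 242.1] [305.2 300.7]
0.125 [216.5 158. ] [239.1 193. ] [267.9 237.5] [305.7 296.2]
0.135 [216.1 153.6] [238.9 188.5] [267.9 232.9] [306.2 291.5]
wrist 0.92 0.009 0.2396 0.104
```

View pics/c6.png

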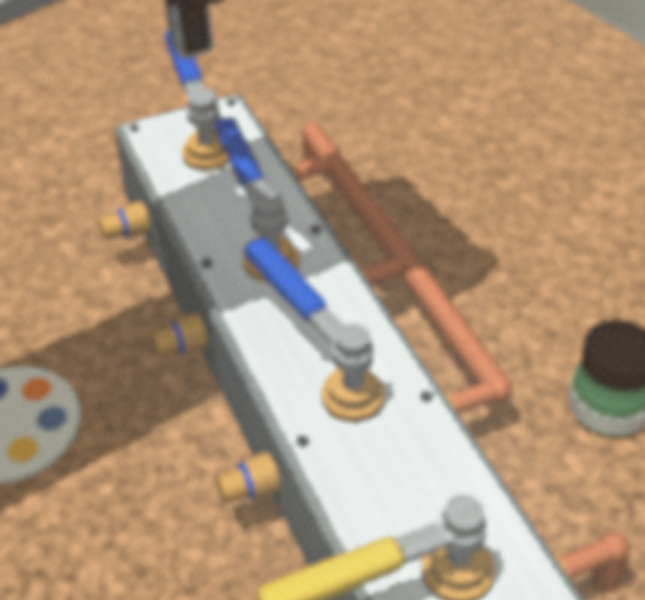

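Side view: stem tops are at about 0.12 m, the first lever now points to +y (grip measured at θ = -7.6°), and the other two blue handles are unchanged. Next is lever 3.

Emit:
arm_command --plan '[[[0, -0.009, -0.022, 1.0, 1.6, -0.5, 0], [0.03, 0, 0, 0, 0, 0, 0], [0.03, 0, 0, 0, 0, 0, 0], [0.028, 0, 0, 0, 0, 0, 0], [0, 0, 0, 0, 0, 0, 0]]]'

```text
t: 11.18
tool_pos: [0.5156, 0.0639, 0.0591]
tool_rot: [0.141, 1.562, -0.136]
contact_force: [-1.3, -0.4, -1.7]
opening: -0.0
```

```bash
python3 s.py
```

```text
t 11.18 st x -0.0385 y 0.1242 z 0.0591 | F x -1.2 y -0.6 z -1.7 open -0.000 toolz.x 1.000 toolz.y 0.014 tilt 0.004 0.004
```

Emit:
arm_command --plan '[[[0, -0.009, 0.008, 0, 0, 0, 0], [0, 0, 0.004, 0, 0, 0, 0], [0, 0, 0.002, 0, 0, 0, 0], [0, 0, 0.002, 0, 0, 0, 0]]]'

```text
t: 11.52
tool_pos: [0.5325, 0.0527, 0.0615]
tool_rot: [0.138, 1.561, -0.133]
contact_force: [-0.4, 1.1, -0.3]
opening: 0.0003
```

```bash
python3 s.py
```

```text
t 11.52 st x -0.0198 y 0.1164 z 0.0615 | F x -0.6 y 1.0 z -0.3 open 0.000 toolz.x 1.000 toolz.y 0.017 tilt 0.004 0.006
```

Emit:
arm_command --plan '[[[0, 0, 0.002, 0, 0, 0, 0], [0, 0, 0.002, 0, 0, 0, 0]]]'

```text
t: 11.68
tool_pos: [0.5393, 0.0518, 0.0647]
tool_rot: [0.139, 1.556, -0.133]
contact_force: [-2.8, 0.8, -1.9]
opening: -0.0001
```

```bash
python3 s.py
```

```text
t 11.68 st x -0.0130 y 0.1167 z 0.0647 | F x -2.8 y 0.2 z -1.9 open -0.000 toolz.x 1.000 toolz.y 0.017 tilt 0.004 0.010
```

Emit:
arm_command --plan '[[[0.003, 0, 0.002, 0, 0, 0, 0], [0.001, 0, 0.002, 0, 0, 0, 0]]]'

```text
t: 11.85
tool_pos: [0.5404, 0.0517, 0.0622]
tool_rot: [0.139, 1.565, -0.133]
contact_force: [-10.2, 0.7, 8.0]
opening: 0.0001
```

```bash
python3 s.py
```

```text
t 11.85 st x -0.0119 y 0.1168 z 0.0622 | F x -10.1 y -1.2 z 8.0 open 0.000 toolz.x 1.000 toolz.y 0.017 tilt 0.004 0.001
```

Emit:
arm_command --plan '[[[0, 0, 0.002, 0, 0, 0, 0]]]'

```text
t: 11.93
tool_pos: [0.5402, 0.0517, 0.0625]
tool_rot: [0.139, 1.572, -0.133]
contact_force: [-8.6, 0.5, 5.2]
opening: 0.0
```

```bash
python3 s.py
```

```text
t 11.93 st x -0.0121 y 0.1168 z 0.0625 | F x -8.5 y -1.2 z 5.2 open 0.000 toolz.x 1.000 toolz.y 0.017 tilt 0.004 -0.006
```

Emit:
arm_command --plan '[[[0, 0, 0.003, 0, -0.3, 0, 0], [0, 0, 0.003, 0, -0.3, 0, 0]]]'

```text
t: 12.1
tool_pos: [0.5409, 0.0515, 0.0624]
tool_rot: [0.139, 1.576, -0.133]
contact_force: [-9.9, 1.2, 5.8]
opening: -0.0002
```

```bash
python3 s.py
```

```text
t 12.10 st x -0.0113 y 0.1168 z 0.0624 | F x -9.9 y -0.7 z 5.8 open -0.000 toolz.x 1.000 toolz.y 0.017 tilt 0.003 -0.010
```

Emit:
arm_command --plan '[[[0, 0, 0.004, 0, -0.6, 0, 0], [0, 0, 0.004, 0, -0.6, 0, 0]]]'

```text
t: 12.27
tool_pos: [0.5436, 0.051, 0.0623]
tool_rot: [0.137, 1.569, -0.134]
contact_force: [-10.0, 1.6, 6.3]
opening: 0.0
```

```bash
python3 s.py
```

```text
t 12.27 st x -0.0086 y 0.1167 z 0.0623 | F x -10.2 y -0.4 z 6.3 open 0.000 toolz.x 1.000 toolz.y 0.017 tilt 0.001 -0.003
```

It's moving at about 10 N, so this is a stiff lever that was ajar. I'll keep going.

Emit:
arm_command --plan '[[[0, 0, 0.004, 0, -0.4, 0, 0], [0, 0, 0.004, 0, -0.4, 0, 0]]]'

```text
t: 12.43
tool_pos: [0.5459, 0.0504, 0.0623]
tool_rot: [0.136, 1.57, -0.135]
contact_force: [-10.2, 0.5, 5.9]
opening: 0.0001
```

```bash
python3 s.py
```

```text
t 12.43 st x -0.0062 y 0.1166 z 0.0623 | F x -10.1 y -1.4 z 5.9 open 0.000 toolz.x 1.000 toolz.y 0.017 tilt -0.000 -0.003
```

Emit:
arm_command --plan '[[[0, 0, 0.003, 0, -0.3, 0, 0], [0, 0, 0.003, 0, -0.3, 0, 0]]]'

```text
t: 12.6
tool_pos: [0.5465, 0.0501, 0.0623]
tool_rot: [0.135, 1.574, -0.136]
contact_force: [-9.7, 1.2, 5.5]
opening: 0.0
```

```bash
python3 s.py
```

```text
t 12.60 st x -0.0055 y 0.1165 z 0.0623 | F x -9.8 y -0.7 z 5.5 open 0.000 toolz.x 1.000 toolz.y 0.018 tilt -0.001 -0.007
```

Emit:
arm_command --plan '[[[0, 0, 0.005, 0, -0.4, 0, 0], [0, 0, 0.005, 0, -0.4, 0, 0]]]'

```text
t: 12.77
tool_pos: [0.5498, 0.0493, 0.0621]
tool_rot: [0.133, 1.577, -0.137]
contact_force: [-15.3, 2.4, 9.1]
opening: -0.0001
```

```bash
python3 s.py
```

```text
t 12.77 st x -0.0022 y 0.1163 z 0.0621 | F x -15.5 y -0.5 z 9.1 open -0.000 toolz.x 1.000 toolz.y 0.018 tilt -0.003 -0.010
```

Emit:
arm_command --plan '[[[0, 0, 0.004, 0, -0.3, 0, 0], [0, 0, 0.004, 0, -0.3, 0, 0]]]'

```text
t: 12.93
tool_pos: [0.5497, 0.0493, 0.0621]
tool_rot: [0.133, 1.589, -0.138]
contact_force: [-14.7, 1.3, 11.5]
opening: -0.0003
```

```bash
python3 s.py
```

```text
t 12.93 st x -0.0023 y 0.1163 z 0.0621 | F x -14.7 y -1.5 z 11.5 open -0.000 toolz.x 1.000 toolz.y 0.018 tilt -0.005 -0.022
```

Lever 3 stalled at 15 N under the same step that had moved it at 10 N, so it's home. On to lever 2.

Emit:
arm_command --plan '[[[0, 0, -0.02, 0, 0, 0, 0], [-0.03, 0, -0.01, 0, -1.2, 0.2, 0], [-0.035, 0, -0.01, 1, 0, 0, 0], [-0.015, -0.03, -0.005, 0, 0, 0, 0], [0, -0.03, 0, 0, 0, 0, 0], [0, -0.03, 0, 0, 0, 0, 0], [0, -0.025, 0, 0, 0, 0, 0], [0, 0, 0, 0, 0, 0, 0]]]'

```text
t: 13.6
tool_pos: [0.4843, -0.0583, 0.1518]
tool_rot: [0.141, 1.559, -0.147]
contact_force: [-0.2, -0.1, 0.0]
opening: 0.0
```

```bash
python3 s.py;python3 - <<'E'
from h import *
yd=np.array([.1887,.982]);xd=np.array([.982,-.1887]);cen=np.array([.53,-.0653])
for n in ('side','wrist','top'):
    M=c2w(n); im=get_image(n)
    for r in mark_of(n,'ox_a_grip')[:4]:
            p=w(M,r['at']); print(n,round(r['conf'],2),((p[:2]-cen)@xd).round(4),((p[:2]-cen)@yd).round(4),p[2].round(3))
E
```

```text
t 13.60 st x -0.0462 y -0.0018 z 0.1518 | F x -0.2 y -0.2 z 0.0 open 0.000 toolz.x 1.000 toolz.y 0.007 tilt -0.003 0.008
top 0.78 0.0124 0.2358 0.104
```

Emit:
arm_command --plan '[[[0.03, 0.001, -0.004, 0, 0, 0, 0], [0.03, 0, 0, 0, 0, 0, 0], [0.028, 0, 0, 0, 0, 0, 0], [0, 0, 0, 0, 0, 0, 0], [0, 0, 0.004, 0, 0, 0, 0]]]'

```text
t: 14.32
tool_pos: [0.4872, -0.0492, 0.0614]
tool_rot: [0.132, 1.558, -0.135]
contact_force: [0.2, -0.6, 0.4]
opening: -0.0001
```

```bash
python3 s.py
```

```text
t 14.32 st x -0.0451 y 0.0078 z 0.0614 | F x 0.4 y -0.5 z 0.4 open -0.000 toolz.x 1.000 toolz.y 0.019 tilt -0.001 0.008
```

Emit:
arm_command --plan '[[[0, 0, 0.003, 0, 0, 0, 0], [0, 0, 0.002, 0, 0, 0, 0], [0, 0, 0.002, 0, 0, 0, 0]]]'

```text
t: 14.57
tool_pos: [0.4969, -0.0497, 0.0646]
tool_rot: [0.131, 1.555, -0.134]
contact_force: [0.1, 0.4, -0.0]
opening: 0.0
```

```bash
python3 s.py
```

```text
t 14.57 st x -0.0354 y 0.0091 z 0.0646 | F x -0.0 y 0.4 z -0.0 open 0.000 toolz.x 1.000 toolz.y 0.021 tilt -0.001 0.011
```

Emit:
arm_command --plan '[[[0.004, -0.008, 0, 1, 0, 0, 0], [0.001, 0, 0.002, 0, 0, 0, 0], [0, 0, 0.002, 0, 0, 0, 0]]]'

```text
t: 14.82
tool_pos: [0.502, -0.0594, 0.063]
tool_rot: [0.145, 1.55, -0.148]
contact_force: [-6.3, 4.3, 1.6]
opening: -0.0002
```

```bash
python3 s.py
```

```text
t 14.82 st x -0.0286 y 0.0005 z 0.0630 | F x -7.0 y 3.0 z 1.6 open -0.000 toolz.x 1.000 toolz.y 0.003 tilt -0.001 0.015
```

Emit:
arm_command --plan '[[[0, 0, 0.002, 0, 0, 0, 0], [0, 0, 0.002, 0, 0, 0, 0]]]'

```text
t: 14.98
tool_pos: [0.5029, -0.0588, 0.0628]
tool_rot: [0.149, 1.56, -0.146]
contact_force: [-6.8, 2.6, 4.3]
opening: 0.0001
```

```bash
python3 s.py
```

```text
t 14.98 st x -0.0278 y 0.0012 z 0.0628 | F x -7.2 y 1.3 z 4.3 open 0.000 toolz.x 1.000 toolz.y 0.002 tilt 0.002 0.006
```

Emit:
arm_command --plan '[[[0, 0, 0.003, 0, -0.3, 0, 0], [0, 0, 0.003, 0, -0.3, 0, 0]]]'

```text
t: 15.15
tool_pos: [0.506, -0.0586, 0.0628]
tool_rot: [0.151, 1.558, -0.145]
contact_force: [-6.2, 3.2, 4.2]
opening: -0.0002
```

```bash
python3 s.py
```

```text
t 15.15 st x -0.0248 y 0.0021 z 0.0628 | F x -6.7 y 1.9 z 4.2 open -0.000 toolz.x 1.000 toolz.y 0.002 tilt 0.005 0.007
```

Emit:
arm_command --plan '[[[0, 0, 0.004, 0, -0.3, 0, 0], [0, 0, 0.004, 0, -0.3, 0, 0]]]'

```text
t: 15.32
tool_pos: [0.5092, -0.0579, 0.0626]
tool_rot: [0.154, 1.561, -0.142]
contact_force: [-11.9, 4.0, 10.2]
opening: -0.0001
```

```bash
python3 s.py
```

```text
t 15.32 st x -0.0218 y 0.0033 z 0.0626 | F x -12.4 y 1.6 z 10.2 open -0.000 toolz.x 1.000 toolz.y 0.002 tilt 0.008 0.004
```

Emit:
arm_command --plan '[[[0, 0, 0.003, 0, -0.2, -0.2, 0], [0, 0, 0.003, 0, -0.2, -0.2, 0]]]'

```text
t: 15.48
tool_pos: [0.5091, -0.0579, 0.0626]
tool_rot: [0.149, 1.572, -0.147]
contact_force: [-12.4, 1.4, 8.3]
opening: -0.0001
```

```bash
python3 s.py
```

```text
t 15.48 st x -0.0219 y 0.0033 z 0.0626 | F x -12.5 y -1.0 z 8.3 open -0.000 toolz.x 1.000 toolz.y 0.002 tilt 0.001 -0.006
```

Emit:
arm_command --plan '[[[0, 0, 0.004, 0, -0.3, -0.2, 0], [0, 0, 0.004, 0, -0.3, -0.2, 0]]]'

```text
t: 15.65
tool_pos: [0.5099, -0.058, 0.0627]
tool_rot: [0.144, 1.582, -0.151]
contact_force: [-15.5, 2.4, 10.8]
opening: 0.0002
```

```bash
python3 s.py
```

```text
t 15.65 st x -0.0211 y 0.0034 z 0.0627 | F x -15.7 y -0.5 z 10.8 open 0.000 toolz.x 1.000 toolz.y 0.002 tilt -0.006 -0.016
```

Lever 2 moved at about 7 N, then stalled at 12–15.7 N, so it's home. Now the fuel lever: I'll go to its -y side.

Emit:
arm_command --plan '[[[0, 0, -0.02, 0, 0, 0, 0], [-0.03, 0, -0.01, 0, -1, 0, 0], [-0.035, 0, -0.01, 0, 0, 0, 0], [-0.015, -0.03, -0.005, 0, 0, 0, 0], [0, -0.033, 0, 0, 0, 0, 0], [0, -0.033, 0, 0, 0, 0, 0], [0, -0.033, 0, 0, 0, 0, 0], [0, -0.033, 0, 0, 0, 0, 0], [0, -0.033, 0, 0, 0, 0, 0], [0, 0, 0, 0, 0, 0, 0]]]'

```text
t: 16.48
tool_pos: [0.4287, -0.2501, 0.1534]
tool_rot: [0.133, 1.557, -0.154]
contact_force: [0.2, -0.0, -0.5]
opening: 0.0001
```

```bash
python3 s.py;python3 - <<'E'
from h import *
yd=np.array([.1887,.982]);xd=np.array([.982,-.1887]);cen=np.array([.53,-.0653])
for n in ('side','wrist','top'):
    M=c2w(n); im=get_image(n)
    for t in ('ox_a_grip','fuel_grip'):
      for r in mark_of(n,t)[:4]:
            p=w(M,r['at']); print(n,t,round(r['conf'],2),((p[:2]-cen)@xd).round(4),((p[:2]-cen)@yd).round(4),p[2].round(3))
E
```

```text
t 16.48 st x -0.0646 y -0.2006 z 0.1534 | F x 0.2 y 0.0 z -0.5 open 0.000 toolz.x 1.000 toolz.y 0.007 tilt -0.013 0.011
side ox_a_grip 0.54 0.0085 0.2426 0.107
side fuel_grip 0.81 -0.0659 -0.171 0.104
wrist fuel_grip 0.63 -0.0655 -0.173 0.107
top ox_a_grip 0.49 0.0095 0.2376 0.103
top fuel_grip 0.54 -0.0656 -0.1699 0.103
```

Emit:
arm_command --plan '[[[0.03, -0.006, 0.002, 0, 0, 0.7, 0], [0.03, 0, 0, 0, 0, 0, 0], [0.03, 0, 0, 0, 0, 0, 0], [0.004, 0, 0, 0, 0, 0, 0], [0, 0, 0, 0, 0, 0, 0]]]'

```text
t: 17.35
tool_pos: [0.4354, -0.2497, 0.0593]
tool_rot: [0.131, 1.55, -0.135]
contact_force: [-0.1, 0.2, 1.2]
opening: 0.0
```

```bash
python3 s.py
```

```text
t 17.35 st x -0.0581 y -0.1989 z 0.0593 | F x -0.1 y 0.2 z 1.2 open 0.000 toolz.x 1.000 toolz.y 0.020 tilt -0.001 0.016
```

Emit:
arm_command --plan '[[[0, 0.004, 0, 0, 0, 0, 0], [0, 0.003, 0, 0, 0, 0, 0], [0, 0.003, 0, 0, 0, 0, 0], [0, 0.003, 0, 0, 0, 0, 0]]]'

```text
t: 17.68
tool_pos: [0.4386, -0.2394, 0.0634]
tool_rot: [0.122, 1.549, -0.141]
contact_force: [-1.6, -4.8, -2.1]
opening: -0.0002
```

```bash
python3 s.py
```

```text
t 17.68 st x -0.0569 y -0.1882 z 0.0634 | F x -0.7 y -5.0 z -2.1 open -0.000 toolz.x 1.000 toolz.y 0.022 tilt -0.010 0.019
```

Emit:
arm_command --plan '[[[0.002, 0.004, -0.001, 0, 0, 0.3, 0], [0.001, 0.004, -0.001, 0, 0, 0.3, 0], [0.001, 0.004, -0.001, 0, 0, 0.3, 0]]]'

```text
t: 17.93
tool_pos: [0.4401, -0.2333, 0.0658]
tool_rot: [0.119, 1.54, -0.14]
contact_force: [-1.8, -5.7, -2.0]
opening: -0.0001
```

```bash
python3 s.py
```

```text
t 17.93 st x -0.0566 y -0.1820 z 0.0658 | F x -0.7 y -6.0 z -2.0 open -0.000 toolz.x 0.999 toolz.y 0.024 tilt -0.011 0.028
```

Emit:
arm_command --plan '[[[0.001, 0.004, -0.001, 0, 0, 0.2, 0], [0.001, 0.004, 0, 0, 0, 0.2, 0], [0.001, 0.004, 0, 0, 0, 0.2, 0]]]'

```text
t: 18.18
tool_pos: [0.4437, -0.2264, 0.0693]
tool_rot: [0.116, 1.531, -0.142]
contact_force: [-2.9, -6.7, -5.5]
opening: -0.0004
```

```bash
python3 s.py
```

```text
t 18.18 st x -0.0543 y -0.1745 z 0.0693 | F x -1.6 y -7.1 z -5.5 open -0.000 toolz.x 0.999 toolz.y 0.025 tilt -0.014 0.037
```

Emit:
arm_command --plan '[[[0.006, 0.001, -0.002, 0.5, 1.0, 0.3, 0], [0.005, 0.002, -0.002, 0.5, 0.8, 0.3, 0]]]'

```text
t: 18.35
tool_pos: [0.4429, -0.2258, 0.068]
tool_rot: [0.134, 1.558, -0.151]
contact_force: [-12.1, -1.2, 21.8]
opening: 0.0001
```

```bash
python3 s.py
```

```text
t 18.35 st x -0.0553 y -0.1740 z 0.0680 | F x -11.7 y -3.5 z 21.8 open 0.000 toolz.x 1.000 toolz.y 0.008 tilt -0.010 0.009
```

Emit:
arm_command --plan '[[[0.004, 0.004, -0.001, 0.3, 0.3, 0.3, 0], [0.003, 0.004, -0.001, 0.3, 0.3, 0.3, 0], [0.002, 0.004, -0.001, 0.3, 0.3, 0.3, 0]]]'

```text
t: 18.6
tool_pos: [0.4437, -0.2206, 0.0686]
tool_rot: [0.147, 1.569, -0.163]
contact_force: [-2.0, -7.0, -1.9]
opening: 0.0001
```

```bash
python3 s.py
```

```text
t 18.60 st x -0.0554 y -0.1687 z 0.0686 | F x -0.7 y -7.3 z -1.9 open 0.000 toolz.x 1.000 toolz.y -0.008 tilt -0.010 -0.003
```

Emit:
arm_command --plan '[[[0.002, 0.004, 0, 0, -0.1, 0.2, 0], [0.002, 0.005, 0, 0, -0.1, 0.2, 0], [0.002, 0.005, 0, 0, -0.1, 0.2, 0], [0.001, 0.005, 0.001, 0, -0.1, 0.2, 0]]]'

```text
t: 18.93
tool_pos: [0.4496, -0.2107, 0.0686]
tool_rot: [0.141, 1.558, -0.169]
contact_force: [-3.6, -7.9, -3.5]
opening: 0.0
```

```bash
python3 s.py
```

```text
t 18.93 st x -0.0516 y -0.1579 z 0.0686 | F x -2.1 y -8.4 z -3.5 open 0.000 toolz.x 1.000 toolz.y -0.008 tilt -0.017 0.009
```

Emit:
arm_command --plan '[[[0.002, 0.004, 0.002, 0, 0, 0.2, 0], [0.002, 0.004, 0.002, 0, 0, 0.2, 0], [0.001, 0.004, 0.002, 0, 0, 0.2, 0], [0.001, 0.004, 0.002, 0, 0, 0.2, 0]]]'

```text
t: 19.27
tool_pos: [0.458, -0.2013, 0.0684]
tool_rot: [0.141, 1.564, -0.168]
contact_force: [-5.1, -7.5, -0.0]
opening: -0.0001
```

```bash
python3 s.py
```

```text
t 19.27 st x -0.0451 y -0.1471 z 0.0684 | F x -3.6 y -8.4 z -0.0 open -0.000 toolz.x 1.000 toolz.y -0.007 tilt -0.017 0.003
```

Emit:
arm_command --plan '[[[0.003, 0.005, 0.002, 0, 0, 0.3, 0], [0.003, 0.005, 0.002, 0, 0, 0.3, 0], [0.003, 0.005, 0.002, 0, 0, 0.3, 0], [0.002, 0.005, 0.002, 0, 0, 0.3, 0]]]'

```text
t: 19.6
tool_pos: [0.4701, -0.1897, 0.0651]
tool_rot: [0.143, 1.563, -0.164]
contact_force: [-5.7, -5.8, 1.0]
opening: -0.0
```

```bash
python3 s.py
```

```text
t 19.60 st x -0.0354 y -0.1335 z 0.0651 | F x -4.5 y -6.8 z 1.0 open -0.000 toolz.x 1.000 toolz.y -0.006 tilt -0.013 0.004
```

Emit:
arm_command --plan '[[[0.002, 0.004, 0.003, 0, 0, 0.2, 0], [0.002, 0.003, 0.003, 0, 0, 0.2, 0], [0.001, 0.002, 0.003, 0, 0, 0.2, 0], [0.001, 0.002, 0.003, 0, 0, 0.2, 0]]]'

```text
t: 19.93
tool_pos: [0.4815, -0.1841, 0.0636]
tool_rot: [0.146, 1.57, -0.16]
contact_force: [-5.7, -3.7, 1.6]
opening: 0.0004
```

```bash
python3 s.py
```

```text
t 19.93 st x -0.0252 y -0.1259 z 0.0636 | F x -4.9 y -4.7 z 1.6 open 0.000 toolz.x 1.000 toolz.y -0.005 tilt -0.009 -0.004
```

Emit:
arm_command --plan '[[[0.001, 0.003, 0.002, 0, 0, 0.1, 0], [0.001, 0.003, 0.002, 0, 0, 0.1, 0], [0.001, 0.002, 0.002, 0, 0, 0, 0]]]'

```text
t: 20.18
tool_pos: [0.4856, -0.1789, 0.0621]
tool_rot: [0.144, 1.58, -0.161]
contact_force: [-5.4, -2.9, 1.9]
opening: 0.0003
```

```bash
python3 s.py
```

```text
t 20.18 st x -0.0221 y -0.1199 z 0.0621 | F x -4.7 y -3.9 z 1.9 open 0.000 toolz.x 1.000 toolz.y -0.004 tilt -0.012 -0.013
```

Emit:
arm_command --plan '[[[0, 0.001, 0.002, 0, -0.1, 0, 0], [0, 0, 0.002, 0, -0.1, 0, 0]]]'

```text
t: 20.35
tool_pos: [0.4868, -0.1784, 0.0621]
tool_rot: [0.142, 1.584, -0.162]
contact_force: [-5.9, -0.4, 0.8]
opening: 0.0004
```

```bash
python3 s.py
```

```text
t 20.35 st x -0.0211 y -0.1192 z 0.0621 | F x -5.7 y -1.5 z 0.8 open 0.000 toolz.x 1.000 toolz.y -0.003 tilt -0.014 -0.018
```

Emit:
arm_command --plan '[[[0, 0, 0.003, 0, -0.4, 0.2, 0], [0, 0, 0.003, 0, -0.4, 0.2, 0]]]'

```text
t: 20.52
tool_pos: [0.4896, -0.1782, 0.062]
tool_rot: [0.146, 1.579, -0.156]
contact_force: [-6.7, -0.6, 1.5]
opening: -0.0004
```

```bash
python3 s.py
```

```text
t 20.52 st x -0.0184 y -0.1185 z 0.0620 | F x -6.5 y -1.9 z 1.5 open -0.000 toolz.x 1.000 toolz.y -0.002 tilt -0.007 -0.013
```

Emit:
arm_command --plan '[[[0, 0, 0.003, 0, -0.3, 0.2, 0], [0, 0, 0.003, 0, -0.3, 0.2, 0]]]'

```text
t: 20.68
tool_pos: [0.4905, -0.1778, 0.062]
tool_rot: [0.152, 1.581, -0.149]
contact_force: [-11.5, -0.3, 5.1]
opening: 0.0002
```

```bash
python3 s.py
```

```text
t 20.68 st x -0.0175 y -0.1179 z 0.0620 | F x -11.3 y -2.5 z 5.1 open 0.000 toolz.x 1.000 toolz.y -0.001 tilt 0.000 -0.016
```

Emit:
arm_command --plan '[[[0, 0, 0.003, 0, -0.3, 0.2, 0], [0, 0, 0.003, 0, -0.3, 0.2, 0]]]'

```text
t: 20.85
tool_pos: [0.4904, -0.1774, 0.0621]
tool_rot: [0.157, 1.587, -0.143]
contact_force: [-12.0, -0.8, 5.0]
opening: 0.0002
```

```bash
python3 s.py
```

```text
t 20.85 st x -0.0177 y -0.1175 z 0.0621 | F x -11.6 y -3.0 z 5.0 open 0.000 toolz.x 1.000 toolz.y -0.000 tilt 0.007 -0.022
```

The fuel lever passed the 0.2 rad interlock point and stalled on its stop at about 11.5 N, in line with +y. I'll let go, retreat and check.

Emit:
arm_command --plan '[[[0, 0, -0.02, 0, 0, 0, 0], [-0.02, 0, -0.01, 0, -1, 0, 0], [-0.035, 0, 0, 0, 0, 0, 0], [-0.035, 0, 0, 0, 0, 0, 0], [-0.03, -0.02, 0, 0, 0, 0, 0], [0, -0.038, 0, 0, 0, 0, 0], [0, -0.038, 0, 0, 0, 0, 0], [0, -0.038, 0, 0, 0, 0, 0], [0, -0.038, 0, 0, 0, 0, 0], [0, -0.038, 0, 0, 0, 0, 0], [0, 0, 0, 0, 0, 0, 0], [0, 0, 0, 0, 0, 0, 0]]]'

```text
t: 21.85
tool_pos: [0.4253, -0.3814, 0.1977]
tool_rot: [0.149, 1.555, -0.135]
contact_force: [0.8, 0.6, -0.0]
opening: -0.0001
```

```bash
python3 s.py
python3 - <<'E'
from h import *
yd=np.array([.1887,.982]);xd=np.array([.982,-.1887]);cen=np.array([.53,-.0653])
c=calibration('top'); M=c2w('top'); im=get_image('top'); cv2.imwrite('pics/c7.png',cv2.resize(im[120:340,150:420],(675,550))[:,:,::-1])
for t in ('enamel_jar','palette','driver','fuel_grip'):
    for r in mark_of('top',t)[:1]: print(t,round(r['conf'],2),w(M,r['at']).round(3))
hsv=cv2.cvtColor(im,cv2.COLOR_RGB2HSV)
for nm,lo,hi in (('blue',(100,150,60),(125,255,255)),('yel',(24,150,100),(34,255,255))):
    m=cv2.inRange(hsv,lo,hi); n,lab,st,_=cv2.connectedComponentsWithStats(m)
    for i in range(1,n):
        if st[i,4]<60: continue
        px=np.argwhere(lab==i)[:,::-1].astype(float)
        d=np.c_[(px[:,0]-c['cx'])/c['fx'],(px[:,1]-c['cy'])/c['fy'],np.ones(len(px))]@M[:3,:3].T
        p=(M[:3,3]+d*((.108-M[2,3])/d[:,2])[:,None])[:,:2]; q=np.c_[(p-cen)@xd,(p-cen)@yd]
        e=np.linalg.eigh(np.cov(q.T))[1][:,1]; print(nm,st[i],q.mean(0).round(3),np.degrees(np.arctan(-e[0]/e[1])).round(1))
E
```

```text
t 21.85 st x -0.0432 y -0.3301 z 0.1977 | F x 0.7 y 0.7 z -0.0 open -0.000 toolz.x 1.000 toolz.y 0.009 tilt 0.010 0.011
enamel_jar 0.76 [ 0.675 -0.171  0.   ]
palette 0.75 [ 0.374  0.027 -0.001]
driver 0.87 [ 0.33  -0.187  0.001]
fuel_grip 0.74 [ 0.51  -0.171  0.103]
blue [183 176  25  12 136] [0.007 0.236] -7.2
blue [232 179  24  16 133] [0.018 0.119] -17.6
blue [274 202  27   8 144] [-0.006  0.006] 5.0
yel [322 207  27  10 143] [ 0.001 -0.108] -0.9
```

View pics/c7.png

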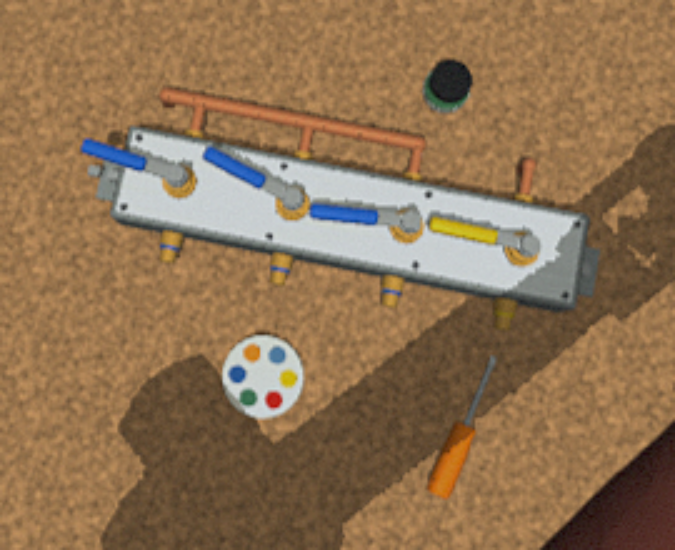

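Final top view: the yellow lever points to +y at (463,230), the three blue levers rest on their stops, and the jar, palette and driver haven't moved. Handing in.

```bash
python3 -c "
from station import *
print(finish_job())"
```

```text
the job is handed in; nothing more can be done
None
```

The station is shut down and handed in at about 22 s of the 61 s allowed: all three blue oxygen levers are home on their stops, and after them the yellow fuel lever was thrown fully off. `finish_job` reports no verdict, so the checks below are my own.

| Lever (station y) | Force while moving (push direction) | Force when stalled on the stop | Final angle from +y (top view) |
|---|---|---|---|
| Oxygen, +172.5 mm | about 5 N | 12 N | -7° |
| Oxygen, +57.5 mm (was ajar, stiff) | about 10 N | 15 N | about -17° |
| Oxygen, -57.5 mm (was ajar) | about 7 N | 16 N | +5° |
| Fuel, -172.5 mm | about 5–9 N | 11.5 N | about -1° |

- **Interlock:** the fuel lever went past the 0.2 rad blocking point without resistance, which agrees with all three oxygen levers being home.
- **Forcing:** no pressure against a stop went more than about 9 N over what moved that lever, under the 15 N limit.
- **Bench:** the jar and driver were measured within about 3 mm of where they started. The palette read 5 mm off, about what the network can resolve, and it looks unmoved in the picture. The robot is touching nothing.

**What disagreed:**
- **Fingertip length:** the visible fingertips end about 20–30 mm short of the reported TCP. My first two pushes passed over the first lever's handle without moving it, so I then worked lower.
- **Vertical force:** there was one brief vertical force of about 22 N while I corrected the tool's tilt against the fuel handle. The lever then moved normally.

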